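# Start the two kitchen timers

## Task

Three identical press-top kitchen timers stand on the prep table, each just beyond its own container as seen from the robot. Start the timer of the lidded steel pan first, then the timer of the white takeaway box: press each cap gently, straight down with the fingertips, until it is fully down and stays there, and draw back clear. Do not touch the timer of the round tub, and do not pick up, shift or knock over anything on the table.

Things in the scene. Friction and masses are not known exactly. Their poses are not given: they have to be found in the camera images.
- pan: Lidded stainless steel food pan, loose, rectangular, 164 mm (its own x) by 118 mm (its own y) over the rim, lid 68 mm above the table and a wire handle on it reaching 88 mm. Origin: centre of the underside. Its own +x points away from the robot, to its timer, turned up to 0.25 rad.
- box: White folded-paper takeaway box with straight sides that flare upward, loose, closed, 148 mm (own x) by 108 mm (own y) at the top, 62 mm high. Origin: centre of the underside. Its own +x points away from the robot, to its timer.
- tub: Round white lidded plastic tub, loose, 127 mm across the lid, 73 mm high. Origin: centre of the underside. Its own +x points away from the robot, to its timer.
- timer_pan: Press-top timer (all three identical), loose, about 0.25 kg: round white base 68 mm across, narrowing to 58 mm at its top 28 mm above the table; a flat metal cap 42 mm across stands 14 mm above that when up. Origin: centre of the underside, z up; yaw means nothing. Stands beyond the lidded steel pan (away from the robot), centres 150 to 170 mm apart. To be started first.
- timer_pan_top (a point): Centre of the top face of the cap of the timer beyond the lidded steel pan; it goes down with the cap (42 mm above the table when up, 34 mm when down). z up; the cap travels straight down.
- cap_pan (a joint): Cap travel of the timer beyond the lidded steel pan, m: 0 is fully up, 0.008 is fully down on its stop; it counts as running from 0.006. The cap moves straight down against about 2.5 N of friction, has no spring and stays where it is left. Starts up, within 1 mm.
- timer_box: Press-top timer (all three identical), loose, about 0.25 kg: round white base 68 mm across, narrowing to 58 mm at its top 28 mm above the table; a flat metal cap 42 mm across stands 14 mm above that when up. Origin: centre of the underside, z up; yaw means nothing. Stands beyond the takeaway box (away from the robot), centres 150 to 170 mm apart. To be started second.
- timer_box_top (a point): Centre of the top face of the cap of the timer beyond the takeaway box; it goes down with the cap (42 mm above the table when up, 34 mm when down). z up; the cap travels straight down.
- cap_box (a joint): Cap travel of the timer beyond the takeaway box, m: 0 is fully up, 0.008 is fully down on its stop; it counts as running from 0.006. The cap moves straight down against about 2.5 N of friction, has no spring and stays where it is left. Starts up, within 1 mm.
- timer_tub: Press-top timer (all three identical), loose, about 0.25 kg: round white base 68 mm across, narrowing to 58 mm at its top 28 mm above the table; a flat metal cap 42 mm across stands 14 mm above that when up. Origin: centre of the underside, z up; yaw means nothing. Stands beyond the round tub (away from the robot), centres 150 to 170 mm apart. Not to be touched; its cap may be up or already down.
- timer_tub_top (a point): Centre of the top face of the cap of the timer beyond the round tub; it goes down with the cap (42 mm above the table when up, 34 mm when down). z up; the cap travels straight down.
- cap_tub (a joint): Cap travel of the timer beyond the round tub, m: 0 is fully up, 0.008 is fully down on its stop; it counts as running from 0.006. The cap moves straight down against about 2.5 N of friction, has no spring and stays where it is left. Starts anywhere from up to fully down and must stay as it is.
- jar: Bystander: glass jar 48 mm across, 75 mm high, loose, standing in the gap between two stations. Origin: centre of the underside.
- mill: Bystander: dark wooden pepper mill 44 mm across, 80 mm high, loose, standing in the other gap. Origin: centre of the underside.
- knife: Bystander: knife with a wooden handle, 260 mm long, 16 mm high, lying on a green cutting board (14 mm thick) beyond the timers. Origin: underside, where blade meets handle.
- bowl: Bystander: steel bowl 130 mm across, 55 mm high, beyond the timers to the right. Origin: centre of the underside.
- spoon: Bystander: long steel spoon lying beyond the timers to the right.
- tin: Bystander: tin can 70 mm across, 90 mm high, beyond the timers to the left. Origin: centre of the underside.

How it is judged:
On the way, in this order (a step that is already met when the one before it is completed fails the run):
1. the cap of the pan's timer is pressed down (value of joint cap_pan above 0.006 m), for 0.2 s.
2. then the cap of the box's timer is pressed down (value of joint cap_box above 0.006 m), for 0.2 s.
At the end, for the whole second after the job is handed in: The caps of the pan's timer and of the box's timer are down by more than 6 of their 8 mm, the tub's timer cap is within 3 mm of where it started, all timers stand upright (within 0.1 rad), at rest and within 15 mm of their starts, containers are within 20 mm and bystanders within 30 mm of theirs (value of joint each of cap_pan, cap_box above 0.006 m and distance of timer_tub_top from where it was at the start of the episode below 0.003 m and distance of each of timer_pan, timer_box, timer_tub from where it was at the start of the episode below 0.015 m and angle between each of timer_pan, timer_box, timer_tub's own z axis and vertical below 0.1 rad and linear speed of each of timer_pan, timer_box, timer_tub below 0.02 m/s and distance of each of pan, box, tub from where it was at the start of the episode below 0.02 m and distance of each of jar, mill, knife, bowl, spoon, tin from where it was at the start of the episode below 0.03 m); the robot touches nothing.
It fails at once if the box's timer is pressed before the pan's timer is down (value of joint cap_box above 0.003 m and value of joint cap_pan below 0.006 m).
It fails at once if the tub's timer is touched (contact force between any of the fingers, the arm and timer_tub above 0.5 N).
It fails at once if a timer is pressed with more than 35 N (contact force between any of the fingers, the arm and timer_pan above 35 N or contact force between any of the fingers, the arm and timer_box above 35 N).
It fails at once if a timer is lifted, shifted by more than 15 mm or tipped (distance of any of timer_pan, timer_box, timer_tub from where it was at the start of the episode above 0.015 m or angle between any of timer_pan, timer_box, timer_tub's own z axis and vertical above 0.3 rad).
It fails at once if a container is lifted or shifted by more than 20 mm, or a bystander by more than 30 mm (distance of any of pan, box, tub from where it was at the start of the episode above 0.02 m or distance of any of jar, mill, knife, bowl, spoon, tin from where it was at the start of the episode above 0.03 m).
It also fails if it takes over 45 s, if anything falls off the work surface, if the arm or the gripper's body presses on something with over 40 N, if the wrist force passes 120 N, or if a joint passes its speed limit or range.

## Robot

A 6-joint arm with a two-finger parallel gripper is mounted at the origin on the work surface. World frame = base frame: x ahead of the robot, y to its left, z up, the work surface at z = 0. Lengths are in m, angles in rad, forces in N, time in s.
With the tool pointing down it reaches from about 0.3 to 0.875 m from the base axis. Payload 6.4 kg.
Tool frame: the origin (TCP) lies between the finger pads; the fingertips stand 22 mm ahead of it and the grasp point (between the pads) lies 3 mm ahead of it; z points along the fingers, y is the line along which they close (so a half turn about z gives the same grasp; the last joint's range is limited). The gripper opens to 85 mm and grips with 20 to 120 N. Pads are 22 mm wide; open, the fingers measure 114 mm over their backs; the gripper's body (76 mm by 85 mm) begins 54 mm behind the grasp point. The pads swing forward as they close: fully open they stand 13 mm farther back than shut.
Start: joints at [1.121, 0.181, 1.607, -0, 1.354, -0.206], TCP at [0.139, 0.558, 0.253] pointing down, gripper open.
Joint ranges: [-2.99, 2.99], [-0.89, 2.07], [0.3, 2.58], [-1.14, 4.28], [0, 2.63], [-3.12, 3.12]. Speed limits (rad/s): [2.57, 2.57, 3.01, 3.14, 3.14, 3.14].

## Interface

Orientations are given as a unit quaternion [w, x, y, z].
In Python, from bench import ctrl, imaging, workorder gives the robot as it stands.
- The arm moves only by the shell command python3 -m pendant 'ROWS' [OPENING]. ROWS is JSON, a list of rows, each a list of 4 numbers: the shift along the tool's x, y, z in cm, then the turn about the tool's z in degrees. In form: [[dx, dy, dz, roll], ...]. A call has 1 to 12 rows; each row is the pose to reach, as a shift and turn from the pose commanded when the call began, along the tool's axes at that moment; what a row does not reach only later rows make up. A row lasts 1/12 s, in which the tool goes at most 41.7 mm and 7.16 degrees, less where a joint would pass 70% of its speed; a pose out of reach is approached as far as the arm can. A call with a gripper value outside its range is refused whole. OPENING is the opening, from 0 (shut) to 1 (fully open), set as the call begins (- or left out, the last holds). The fingers move at their own pace and stop on an object; the grip force is fixed at half the most. Time passes only in rows, so rows that repeat a pose let the fingers close. It gives the time, the measured TCP pose, the force, the opening and the grip force at its end, in the units of the state.
- ctrl.get_obs(): the state, without advancing time (a new reading comes with each control period).
- imaging.camera(name): name is "scene" or "top"; returns the picture (400x640x3 uint8, red, green, blue); there is no depth.
- imaging.camera_info(name): a dict with "K" (3x3 intrinsics, pixels), "k1" (the pictures are not rectified: a ray, as slopes to the right and down, at radius r is drawn at 1 + k1 r^2 times it, then the intrinsics apply), "T" (4x4, takes a point from camera to world coordinates). Camera axes: x right, y up, looking along -z (the intrinsics and any distortion apply to the point x, -y, -z); pixel columns grow to the right and rows downward; lengths in m; the calibration is good to about 2 mm. A picture is of the moment at which its call begins. camera_info takes no time and is no camera call.
- workorder.hand_in(): hands the job in; it is judged then, once.
The state is a dict: "time_s": time; "q": joint angles; "dq": joint speeds; "joint_efforts": joint torques, N m; "eef_pos": TCP position; "eef_rot": TCP orientation; "wrist_force": force on the tool from outside, world axes, zero at the start; "torque": the same for the moment, N m; "opening": opening from 0.0 (shut) to 1.0 (fully open); "grasp_force": force on a finger pad.
Only numpy, scipy, OpenCV 4.12 (cv2) and the standard library are available. Lean on these libraries where they do the work, as an engineer would, in place of code of your own. Each camera call takes 0.05 s, during which the arm holds its last target. There are 200 camera calls.

## Working session

There is one attempt and no reset: what is moved stays moved. The work goes in short steps, Python scripts to look and compute and a shell command to move; the robot and the scene stay as the last step left them, time stands still between calls to the robot, and variables do not carry over. Pictures are saved under pics/ and viewed, at most 10 in all, crops included, and the job is handed in when it is done.

```bash
mkdir -p pics; python3 - <<'E'
from bench import ctrl, imaging
import cv2
for n in("scene","top"):
    cv2.imwrite(f"pics/{n}0.png",imaging.camera(n)[:,:,::-1])
    print(n,imaging.camera_info(n))
o=ctrl.get_obs();print(o)
E
```

```text
scene {'K': array([[404.83099224,   0.        , 317.2743795 ],
       [  0.        , 404.83099224, 204.00186816],
       [  0.        ,   0.        ,   1.        ]]), 'k1': -0.07547507520761439, 'T': array([[-0.04112926, -0.64585358,  0.76235264,  1.398548  ],
       [ 0.99913551, -0.03120593,  0.0274666 ,  0.0531299 ],
       [ 0.00605052,  0.76282327,  0.64657872,  0.75214094],
       [ 0.        ,  0.        ,  0.        ,  1.        ]])}
top {'K': array([[377.56636771,   0.        , 325.30288674],
       [  0.        , 377.56636771, 206.88317979],
       [  0.        ,   0.        ,   1.        ]]), 'k1': -0.03807730392809161, 'T': array([[-0.00815222,  0.99661209, -0.08184064,  0.51099708],
       [-0.99990216, -0.00905468, -0.0106619 ,  0.02375945],
       [-0.01136682,  0.08174571,  0.9965884 ,  1.00570187],
       [ 0.        ,  0.        ,  0.        ,  1.        ]])}
{'time_s': 0.1, 'q': array([ 1.12070479e+00,  1.81490718e-01,  1.60790489e+00, -2.93788997e-05,
        1.35378265e+00, -2.06306502e-01]), 'dq': array([ 7.13236346e-04, -2.83096423e-03, -1.59722747e-03, -1.41092976e-03,
       -9.72352975e-05, -2.43900638e-04]), 'joint_efforts': array([-2.46184190e-04, -4.45880055e+01, -3.52235091e+01, -3.09049310e-04,
        4.15016271e-03,  1.80548551e-05]), 'eef_pos': array([0.13858319, 0.55757715, 0.25246223]), 'eef_rot': array([-2.41973843e-04,  1.21587710e-01,  9.92580375e-01, -7.55108646e-04]), 'wrist_force': array([0.68530048, 0.97323687, 0.79359011]), 'torque': array([-0.01383519,  0.04617505,  0.0080564 ]), 'grasp_force': 0.0, 'opening': 0.995963625160526}
```

View pics/scene0.png

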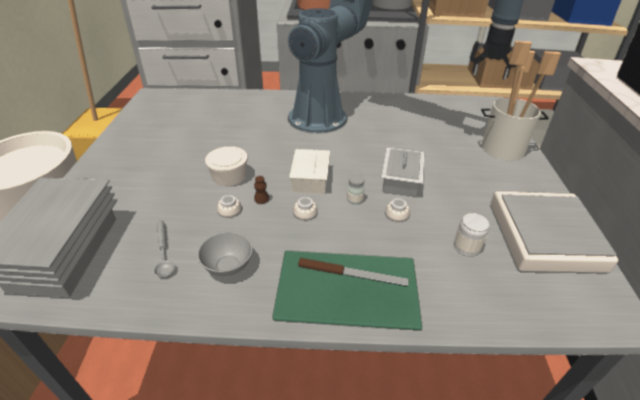

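View pics/top0.png

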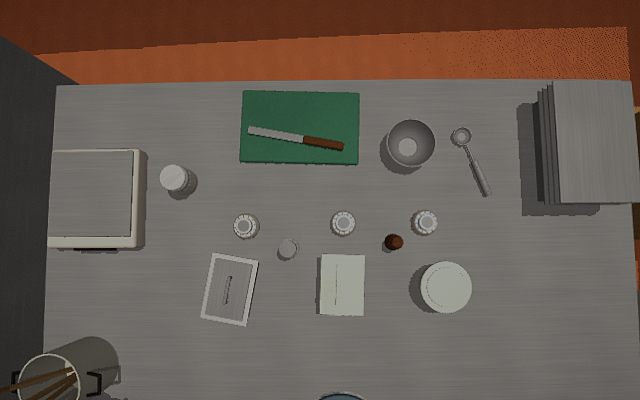

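The scene view shows the pan at (403,170), box at (310,170) and tub at (228,165), with timers at about (397,208), (305,207) and (229,205). The top view has those timers at (246,226), (343,223) and (425,223). Next I'll enlarge the timers.

```bash
python3 - <<'E'
import cv2,numpy as np
out=[]
for n,cs in(("scene",[(397,208),(305,207)]),("top",[(246,226),(343,223)])):
    im=cv2.imread(f"pics/{n}0.png")
    r=[]
    for u,v in cs:
        c=cv2.resize(im[v-15:v+15,u-20:u+20],None,fx=10,fy=10,interpolation=cv2.INTER_CUBIC)
        for k in range(0,40,5):cv2.putText(c,str(u-20+k),(k*10,10),0,.35,(0,0,255));cv2.line(c,(k*10+5,12),(k*10+5,18),(0,0,255))
        for k in range(0,30,5):cv2.putText(c,str(v-15+k),(0,k*10+8),0,.35,(255,0,0));cv2.line(c,(25,k*10+5),(32,k*10+5),(255,0,0))
        r.append(c)
    out.append(np.hstack(r))
cv2.imwrite("pics/crop.png",np.vstack(out))
E
cat > h.py <<'E'
import numpy as np,cv2
from bench import imaging
def ray(n,uv):
    i=imaging.camera_info(n);K=i["K"]
    p=cv2.undistortPoints(np.array([[uv]],float),K,np.array([i["k1"],0,0,0,0.])).ravel()
    d=i["T"][:3,:3]@np.array([p[0],-p[1],-1]);return i["T"][:3,3],d/np.linalg.norm(d)
def tri(a,b):
    (o,d),(p,e)=ray("scene",a),ray("top",b)
    s=np.linalg.lstsq(np.c_[d,-e],p-o,rcond=None)[0]
    A,B=o+s[0]*d,p+s[1]*e;return (A+B)/2,np.linalg.norm(A-B)
def at(n,uv,z):
    o,d=ray(n,uv);return o+d*(z-o[2])/d[2]
E
```

```text
(no output)
```

View pics/crop.png

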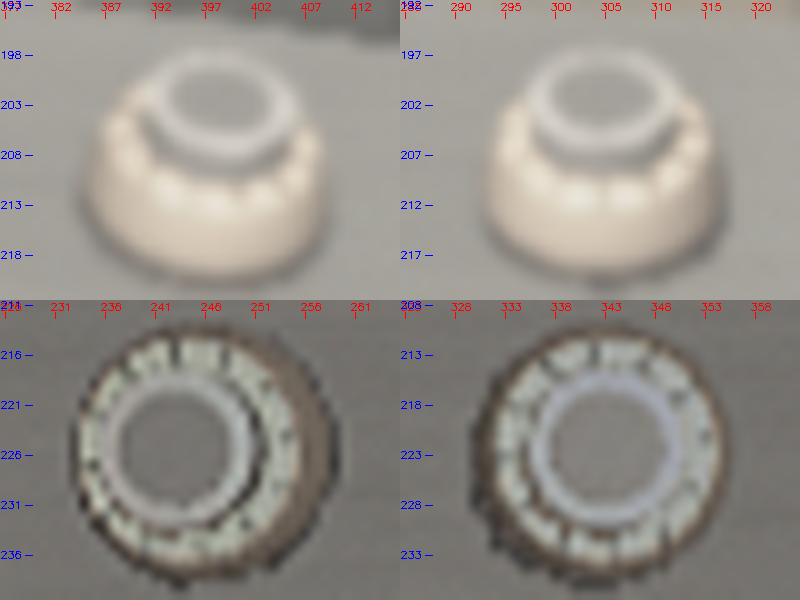

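Pixels of the cap centres read off the crop. Pan timer: scene (398.9,202.8), top (243.5,225.5). Box timer: scene (304.8,201.2), top (343.1,222.3).

```bash
python3 - <<'E'
from h import *
from bench import ctrl
from scipy.spatial.transform import Rotation as R
o=ctrl.get_obs();r=R.from_quat(np.roll(o["eef_rot"],-1))
for n,a,b,c in(("pan",(398.9,202.8),(243.5,225.5),(230,290)),("box",(304.8,201.2),(343.1,222.3),(342,285))):
    p,e=tri(a,b);print(n,p.round(4),"gap",round(e,4),"at .042",at("scene",a,.042).round(4),at("top",b,.042).round(4),"cont",at("top",c,.065).round(3),"tool shift cm",(r.inv().apply(p-o["eef_pos"])*100).round(2))
for n,c,z in(("jar",(288,248),.075),("mill",(395,241),.08),("tin",(174,177),.09)):print(n,at("top",c,z).round(3))
print(r.as_matrix().round(3))
E
```

```text
pan [0.5443 0.2452 0.0409] gap 0.0018 at .042 [0.5454 0.2458 0.042 ] [0.5442 0.244  0.042 ] cont [0.384 0.271 0.065] tool shift cm [-46.91 -20.49  21.18]
box [ 0.5503 -0.0114  0.0414] gap 0.0006 at .042 [ 0.5511 -0.0116  0.042 ] [ 0.5503 -0.011   0.042 ] cont [ 0.395 -0.006  0.065] tool shift cm [-53.69 -45.24  21.16]
jar [0.487 0.126 0.075]
mill [ 0.502 -0.136  0.08 ]
tin [0.664 0.408 0.09 ]
[[-0.97   0.241 -0.001]
 [ 0.241  0.97  -0.001]
 [ 0.    -0.002 -1.   ]]
```

The two views agree: cap heights are 41 mm (text says 42), ray gaps are 2 mm or less, and timer-to-container distances are 162 and 155 mm. I'll move above the pan timer with the gripper shut.

```bash
python3 -m pendant '[[-3,-1.3,0,0],[-7,-3,0,0],[-11,-4.8,0,0],[-15,-6.6,0,0],[-19,-8.3,0,0],[-23,-10,0,0],[-27,-11.8,0,0],[-31,-13.5,0,0],[-35,-15.3,0,0],[-39,-17,1,0],[-43,-18.8,2,0],[-46,-20.1,4,0]]' 0; python3 -m pendant '[[-0.5,-0.2,2,0],[-0.9,-0.4,4,0],[-0.9,-0.4,6,0],[-0.9,-0.4,8,0],[-0.9,-0.4,9,0],[-0.9,-0.4,9,0],[-0.9,-0.4,9,0]]'
python3 - <<'E'
from h import *
from bench import ctrl
from scipy.spatial.transform import Rotation as R
for n in("scene","top"):
    im=imaging.camera(n)[:,:,::-1]; u,v=(399,195) if n=="scene" else (246,226)
    c=cv2.resize(im[v-35:v+35,u-45:u+45],None,fx=6,fy=6,interpolation=cv2.INTER_CUBIC);cv2.imwrite(f"pics/a_{n}.png",c)
a,b=[cv2.imread(f"pics/a_{n}.png") for n in("scene","top")]
cv2.imwrite("pics/a.png",cv2.resize(np.hstack([a,b]),None,fx=.74,fy=.74))
o=ctrl.get_obs();r=R.from_quat(np.roll(o["eef_rot"],-1))
print(o["eef_pos"],o["opening"],o["wrist_force"],r.as_matrix().round(3))
for p in([.5448,.2448,.042],[.5507,-.0113,.042]):print(r.inv().apply(np.array(p)-o["eef_pos"])*100)
E
```

```text
time_s: 1.1
eef_pos: [0.5265, 0.2602, 0.2219]
eef_rot: [0.002, 0.122, 0.993, 0.001]
wrist_force: [0.6, 1.2, 0.3]
opening: -0.002
grasp_force: 0.0
time_s: 1.68
eef_pos: [0.5313, 0.2558, 0.1304]
eef_rot: [-0.001, 0.121, 0.993, -0.0]
wrist_force: [0.3, -0.2, -0.2]
opening: -0.005
grasp_force: 0.0
[0.53246963 0.25613825 0.13204724] 0.001332622216262292 [-0.30943462 -0.03922929  0.98487944] [[-0.971  0.241  0.002]
 [ 0.241  0.971  0.001]
 [-0.002  0.001 -1.   ]]
[-1.45221668 -0.81263446  9.00675734]
[ -8.19811132 -25.52524146   8.99409415]
```

View pics/a.png

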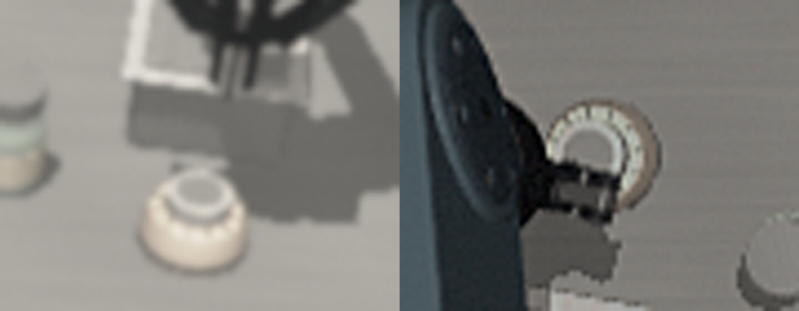

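The picture shows the shut fingertips about 1 to 1.5 cm short of the cap, on the robot side. That agrees with the measured TCP. I'll correct this and come down above the cap.

```bash
python3 -m pendant '[[-1,-0.5,0,0],[-1.4,-0.8,0,0],[-1.4,-0.8,0,0],[-1.4,-0.8,1.5,0],[-1.4,-0.8,3,0],[-1.4,-0.8,4,0],[-1.4,-0.8,4.7,0],[-1.4,-0.8,4.7,0],[-1.4,-0.8,4.7,0]]'
python3 - <<'E'
from h import *
from bench import ctrl
for n in("scene","top"):
    im=imaging.camera(n)[:,:,::-1]; u,v=(399,195) if n=="scene" else (246,226)
    c=cv2.resize(im[v-35:v+35,u-45:u+45],None,fx=6,fy=6,interpolation=cv2.INTER_CUBIC);cv2.imwrite(f"pics/b_{n}.png",c)
a,b=[cv2.imread(f"pics/b_{n}.png") for n in("scene","top")]
cv2.imwrite("pics/b.png",cv2.resize(np.hstack([a,b]),None,fx=.74,fy=.74))
o=ctrl.get_obs();print(o["eef_pos"],o["wrist_force"])
E
```

```text
time_s: 2.53
eef_pos: [0.5432, 0.2445, 0.0835]
eef_rot: [-0.0, 0.122, 0.993, -0.0]
wrist_force: [-0.4, 0.2, -0.1]
opening: -0.001
grasp_force: 0.0
[0.54387588 0.24473884 0.08441307] [-0.3123682   0.7441674   0.18518845]
```

View pics/b.png

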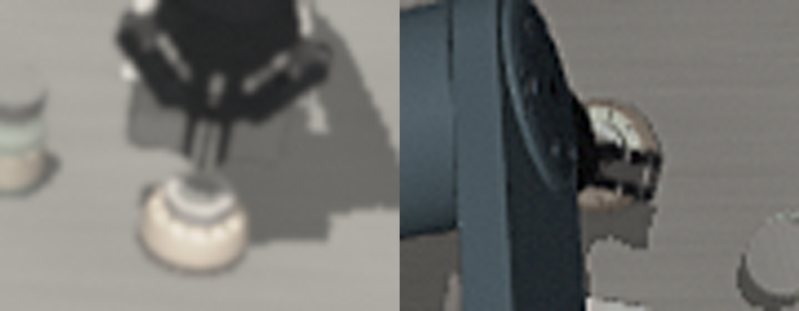

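The fingertips sit right over the cap in both views, with about 2 cm to go. I'll descend in small steps and watch the force.

```bash
python3 -m pendant '[[0,0,0.6,0],[0,0,1.2,0],[0,0,1.6,0],[0,0,1.8,0],[0,0,2,0],[0,0,2.1,0],[0,0,2.2,0],[0,0,2.3,0],[0,0,2.3,0],[0,0,2.3,0]]'; python3 -m pendant '[[0,0,0.1,0],[0,0,0.2,0],[0,0,0.2,0],[0,0,0.2,0]]'
```

```text
time_s: 3.47
eef_pos: [0.5435, 0.2446, 0.0606]
eef_rot: [0.0, 0.122, 0.993, 0.0]
wrist_force: [-0.3, 0.2, -0.5]
opening: 0.002
grasp_force: 0.0
time_s: 3.8
eef_pos: [0.5436, 0.2446, 0.0587]
eef_rot: [0.0, 0.122, 0.993, 0.0]
wrist_force: [0.7, 0.2, 0.5]
opening: -0.001
grasp_force: 0.4
```

```bash
for i in 1 ; do python3 -m pendant '[[0,0,0.1,0],[0,0,0.1,0]]'; python3 -m pendant '[[0,0,0.1,0],[0,0,0.1,0]]'; python3 -m pendant '[[0,0,0.1,0],[0,0,0.1,0]]'; done | grep -E 'eef_pos|force'
python3 - <<'E'
from h import *
im=imaging.camera("scene")[165:235,354:444,::-1]
cv2.imwrite("pics/c.png",cv2.resize(im,None,fx=7,fy=7,interpolation=cv2.INTER_CUBIC))
E
```

```text
eef_pos: [0.5436, 0.2447, 0.0577]
wrist_force: [1.4, -0.1, 0.7]
grasp_force: 0.6
eef_pos: [0.5435, 0.2446, 0.0566]
wrist_force: [1.2, 0.9, 1.6]
grasp_force: 0.8
eef_pos: [0.5436, 0.2447, 0.056]
wrist_force: [-1.0, 0.2, 4.6]
grasp_force: 2.5
```

View pics/c.png

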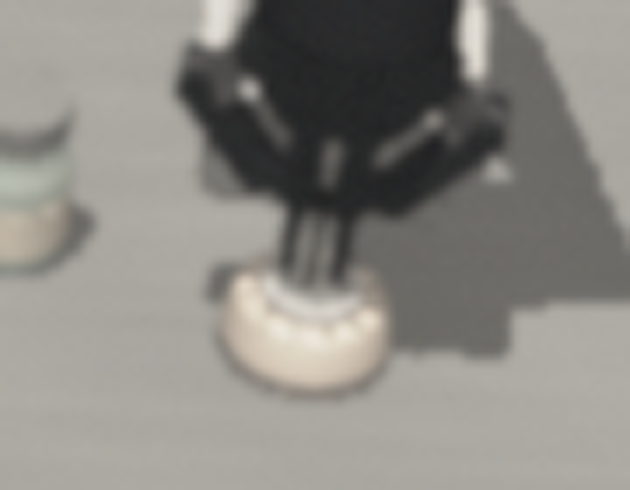

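The cap is visibly lowered, TCP z is at the expected 0.056 and the force is rising. I'll press slightly more to confirm the stop.

```bash
python3 -m pendant '[[0,0,0.05,0],[0,0,0.1,0],[0,0,0.1,0]]' | grep -E 'eef_pos|force';  python3 -m pendant '[[0,0,0,0],[0,0,0,0],[0,0,0,0]]' | grep -E 'eef_pos|force'
```

```text
eef_pos: [0.5436, 0.2447, 0.056]
wrist_force: [-3.1, -1.4, 12.1]
grasp_force: 6.1
eef_pos: [0.5437, 0.2447, 0.056]
wrist_force: [-3.1, -1.9, 11.1]
grasp_force: 6.0
```

The z reading holds at 0.056 while the force rises to 12 N, so the cap is on its stop. Now I'll lift and cross to the box timer.

```bash
python3 -m pendant '[[0,0,-0.5,0],[0,0,-1.5,0],[0,0,-3,0],[0,0,-5,0],[0,0,-7,0],[0,0,-9,0],[0,0,-9,0],[0,0,-9,0]]' | grep pos;  python3 -m pendant '[[-0.5,-2,0,0],[-1.4,-5,0,0],[-2.2,-8,0,0],[-3.1,-11,0,0],[-3.9,-14,0,0],[-4.7,-17,0,0],[-5.6,-20,0,0],[-6.4,-23,0,0],[-6.8,-24.7,0,0],[-6.8,-24.7,0,0],[-6.8,-24.7,0,0],[-6.8,-24.7,0,0]]' |grep pos
python3 - <<'E'
from h import *
from bench import ctrl
from scipy.spatial.transform import Rotation as R
im=imaging.camera("scene")[150:250,250:450,::-1]
cv2.imwrite("pics/d.png",cv2.resize(im,None,fx=4,fy=4,interpolation=cv2.INTER_CUBIC))
o=ctrl.get_obs();r=R.from_quat(np.roll(o["eef_rot"],-1))
print(o["eef_pos"],r.inv().apply(np.array([.5507,-.0113,.064])-o["eef_pos"])*100)
E
```

```text
eef_pos: [0.544, 0.2448, 0.146]
eef_pos: [0.5489, -0.0108, 0.1436]
[ 0.54903317 -0.01044238  0.14377873] [-0.19591844 -0.04571586  7.97753845]
```

View pics/d.png

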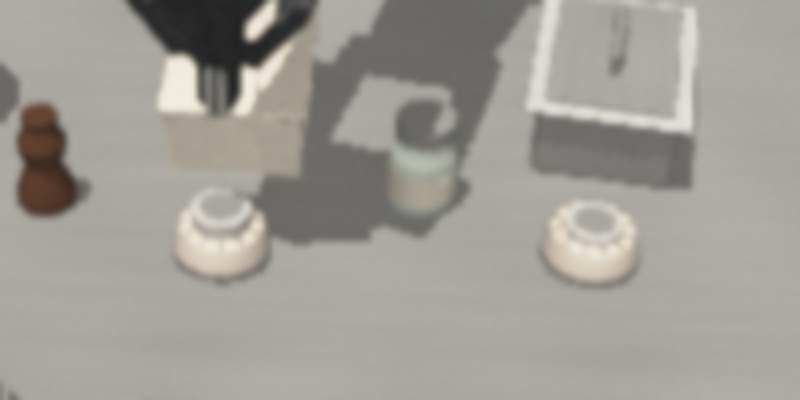

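The pan timer's cap, at crop (595,222), is clearly lower and stays down. The gripper is lined up over the box timer at (220,210). I'll descend to 1.5 cm above the cap, then press slowly.

```bash
python3 -m pendant '[[-0.1,0,1,0],[-0.2,0,3,0],[-0.2,0,5,0],[-0.2,0,6,0],[-0.2,0,6.5,0],[-0.2,0,6.5,0],[-0.2,0,6.5,0]]' | grep -E 'pos|force';  python3 -m pendant '[[0,0,0.5,0],[0,0,1,0],[0,0,1.2,0],[0,0,1.4,0],[0,0,1.5,0],[0,0,1.6,0],[0,0,1.7,0],[0,0,1.8,0],[0,0,1.9,0],[0,0,1.9,0],[0,0,1.9,0]]' | grep -E 'pos|force'
```

```text
eef_pos: [0.5518, -0.0117, 0.0798]
wrist_force: [0.4, 0.5, 0.1]
grasp_force: 0.0
eef_pos: [0.5517, -0.012, 0.0606]
wrist_force: [0.2, -1.0, 0.9]
grasp_force: 0.3
```

```bash
python3 -m pendant '[[0,0,0.1,0],[0,0,0.2,0],[0,0,0.3,0],[0,0,0.3,0]]' | grep -E 'pos|force'; python3 -m pendant '[[0,0,0.1,0],[0,0,0.15,0],[0,0,0.15,0]]' | grep -E 'pos|force';
```

```text
eef_pos: [0.5517, -0.0121, 0.0575]
wrist_force: [0.8, 0.2, 1.1]
grasp_force: 0.3
eef_pos: [0.5517, -0.0121, 0.0561]
wrist_force: [-0.6, -1.0, 1.8]
grasp_force: 0.7
```

```bash
python3 -m pendant '[[0,0,0.05,0],[0,0,0.1,0],[0,0,0.1,0]]' | grep -E 'pos|force'; python3 -m pendant '[[0,0,0.05,0],[0,0,0.05,0],[0,0,0.05,0]]' | grep -E 'pos|force'
```

```text
eef_pos: [0.5518, -0.012, 0.056]
wrist_force: [-3.5, -0.2, 10.6]
grasp_force: 4.9
eef_pos: [0.5518, -0.0121, 0.0559]
wrist_force: [-4.5, 0.4, 13.4]
grasp_force: 6.9
```

On the stop at 13 N. I'll draw back.

```bash
python3 -m pendant '[[0,0,-0.5,0],[0,0,-1.5,0],[0,0,-3,0],[0,0,-5,0],[0,0,-8,0],[0,0,-11,0],[0,0,-13,0],[0,0,-13,0],[0,0,-13,0],[0,0,-13,0]]' | grep -E 'pos|force'
python3 - <<'E'
from h import *
im=imaging.camera("scene")[130:250,200:450,::-1]
cv2.imwrite("pics/e.png",cv2.resize(im,None,fx=3.2,fy=3.2,interpolation=cv2.INTER_CUBIC))
E
```

```text
eef_pos: [0.551, -0.0118, 0.184]
wrist_force: [-0.2, 0.1, -0.3]
grasp_force: 0.0
```

View pics/e.png

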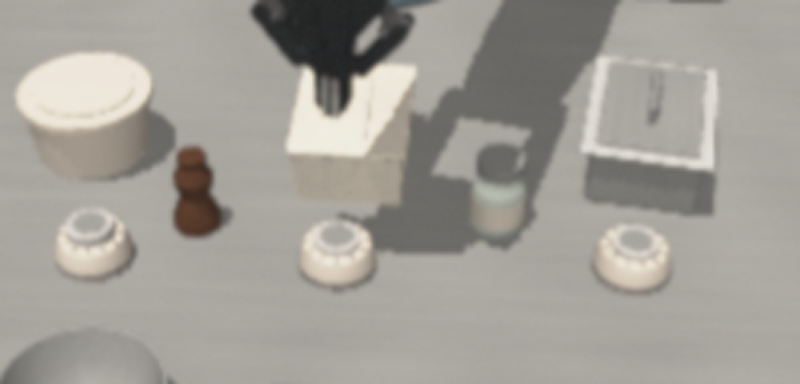

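Both caps, at crop (337,238) and (634,242), are down. Nothing else has moved, and the gripper is clear.

```bash
python3 -c "
from bench import workorder;print(workorder.hand_in())"
```

```text
the job is handed in; nothing more can be done
None
```

I pressed the pan's timer and then the box's timer down to their stops, at about 12–13 N each; both stayed down, the tub's timer was left alone, nothing else visibly moved, and the job is handed in (no verdict was returned).

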